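# Hold the angle bracket home in the fixture corner

### The job

Pick up the aluminium angle bracket, set its foot down gently and flat on the fixture plate clear of the two fences, then slide it into the corner, with the back of its upright web against the long back fence and its side against the short side fence. Keep it gently pressed and square against both fences at once and finish while still holding it there, so that the swing clamp can be tightened: do not let go. The aluminium is soft and finished, so grip it with no more than about 50 N a finger, never press on either fence with more than about 30 N, and leave the other things on the bench alone.

Things in the scene. Friction and masses are not known exactly. Their poses are not given: they have to be found in the camera images.
- bracket: Aluminium angle bracket (L from the side), 0.2 kg, standing on its foot. Foot 56 (x) x 64 (y) x 12 mm. Upright web 12 mm thick (x), 64 wide (y), top 60 mm above the underside, an 18 mm bore in it. Origin: centre of the foot's underside. +x is the back, where the web stands (back face at x = +28); the face for the side fence is at y = +32. Home: axes along the fixture's, origin at its (22, 18, 15).
- bracket_web (a point): Where to grip the bracket: mid-thickness and mid-width of the web, 42 mm above the underside of the foot (x = +22, y = 0 mm in the bracket's frame), fingers on the web's two broad faces. Gripped here the fingertips stay clear above the foot and, with the foot on the plate, above the fences. Axes as the bracket's.
- bracket_corner (a point): Lower corner of the bracket where the back face and the side face meet, at the underside (x = +28, y = +32, z = 0 mm in the bracket's frame).
- fixture: Dark steel clamping fixture, screwed down: plate 180 (x) x 200 (y) x 15 mm with two fences; swing clamp turned aside on its near edge (x -83 to -65, y -70 to +16 mm, up to 51 mm above the bench). Origin: centre of the plate's underside, on the bench. +x points to the back fence, +y to the side fence. Ground and oiled (friction about 0.25). Plate clear over x -60 to +50, y -100 to +50 mm.
- back_fence: The longer fence: rigid steel bar 20 (x) x 150 (y) x 12 mm high on the plate, top 27 mm above the bench. Origin: centre of its underside, at (60, -5, 15) mm in the fixture's frame. The face that the bracket's back bears on is at x = +50 mm of the fixture and faces -x.
- side_fence: The shorter fence: rigid steel bar 100 (x) x 20 (y) x 12 mm high on the plate, top 27 mm above the bench. Origin: centre of its underside, at (-10, 60, 15) mm in the fixture's frame. The face that the bracket's side bears on is at y = +50 mm of the fixture and faces -y. A 10 mm gap parts it from the back fence.
- fixture_corner (a point): Point on the plate's top (15 mm above the bench) where the two bearing faces of the fences would meet: x = +50, y = +50 mm in the fixture's frame. Axes as the fixture's.
- jar: Bystander: yellow plastic jar with a blue cap, 72 mm across, 120 mm tall. Origin: centre of its underside.
- block: Bystander: plain steel block 40 x 60 x 25 mm lying flat. Origin: centre of its underside.
- bush: Bystander: dark steel bush (short tube) 38 mm across, 28 mm tall, standing. Origin: centre of its underside.
- driver: Bystander: screwdriver, 170 mm long, lying on the bench. Origin: under the middle of its length.
Not all that is in view belongs to the job. There is more than one size of the bracket; the job needs the largest.

How it is judged (in metres and radians):
On the way, in this order (a step that is already met when the one before it is completed fails the run):
1. the bracket's foot is set down flat on the fixture plate, clear of both fences (z of bracket_corner in the frame of fixture_corner between -0.002 and 0.002 m and angle between bracket's own z axis and vertical below 0.04 rad and x of bracket in the frame of fixture between -0.05 and 0.022 m and y of bracket in the frame of fixture between -0.08 and 0.018 m and contact force between bracket and fixture above 0.3 N and contact force between bracket and back_fence below 0.1 N and contact force between bracket and side_fence below 0.1 N), for 0.1 s.
2. the bracket is pressed into the corner, against both fences at once (contact force between bracket and back_fence above 1.5 N and contact force between bracket and side_fence above 1.5 N and horizontal distance between bracket_corner and fixture_corner below 0.0035 m), for 0.3 s.
At the end, for the whole second after the job is handed in: The fingers still hold the bracket, which stands flat on the plate (within 2 mm and 2 degrees), square to the fixture within 2 degrees, its corner within 3.5 mm of the fences' corner, at rest, and pressing on each of the two fences with more than 1.5 N (all of step 2 and contact force between the fingers and bracket above 2 N and z of bracket_corner in the frame of fixture_corner between -0.002 and 0.002 m and angle between the x axis of bracket and the x axis of fixture, either way round below 0.035 rad and angle between bracket's own z axis and vertical below 0.035 rad and linear speed of bracket below 0.01 m/s); the arm keeps its last pose, push and grip.
It fails at once if the bracket gripped too hard (over 120 N on it from both fingers together, 60 N a finger) (contact force between the fingers and bracket above 120 N).
It fails at once if the bracket is pressed on a fence with more than 40 N (contact force between bracket and back_fence above 40 N or contact force between bracket and side_fence above 40 N).
It fails at once if the bracket is banged down or forced on the fixture (over 80 N in all) (contact force between bracket and fixture above 80 N).
It fails at once if a bystander is disturbed (distance of any of jar, block, bush, driver from where it was at the start of the episode above 0.015 m).
It also fails if it takes over 56 s, if anything falls off the work surface, if the arm or the gripper's body presses on something with over 40 N, if the wrist force passes 120 N, or if a joint passes its speed limit or range.

### The arm

A 6-joint arm with a two-finger parallel gripper is mounted at the origin on the work surface. World frame = base frame: x ahead of the robot, y to its left, z up, the work surface at z = 0. Lengths are in m, angles in degrees, forces in N, time in s.
With the tool pointing down it reaches from about 0.325 to 1 m from the base axis. Payload 5.1 kg.
Tool frame: the origin (TCP) lies at the very end of the fingers, on their centre line; the grasp point (between the pads) lies 19 mm behind it; z points along the fingers, y is the direction in which the jaws open and shut (so a half turn about z gives the same grasp; the last joint's range is limited). The gripper opens to 85 mm and grips with 20 to 120 N. Pads are 22 mm wide; open, the fingers measure 114 mm over their backs; the gripper's body (76 mm by 85 mm) begins 54 mm behind the grasp point. The pads swing forward as they close: fully open they stand 13 mm farther back than shut.
Start: joints at [-74.462, 7.093, 94.555, -0, 78.352, -4.733], TCP at [0.225, -0.61, 0.231] pointing down, gripper open.
Joint ranges: [-149.61, 149.61], [-58.7, 133.49], [1.44, 155.28], [-77.14, 257.14], [18.33, 153.61], [-166.67, 166.67]. Speed limits (degrees/s): [147.25, 147.25, 180, 180, 180, 180].

### API

Orientations are given as [roll, pitch, yaw] about the fixed x, y, z axes, in that order (R = Rz(yaw) Ry(pitch) Rx(roll)).
In Python, from plant import bot, optics gives the robot as it stands. The module is installed in compiled form; this text tells all that it offers.
- The arm moves only by the shell command python3 -m jog 'ROWS' [FORCE]. ROWS is JSON, a list that holds one entry, the list of rows, each a list of 7 numbers: the turn, a rotation vector about the tool's x, y, z in degrees, then the shift along the tool's x, y, z in cm, then the finger opening in cm, from 0 to 8.54. In form: [[[rx, ry, rz, dx, dy, dz, hand], ...]]. A call has 1 to 10 rows; each row is the pose to reach, as a shift and turn from the pose commanded when the call began, along the tool's axes at that moment; what a row does not reach only later rows make up. A row lasts 1/10 s, in which the tool goes at most 50 mm and 8.59 degrees, less where a joint would pass 70% of its speed; a pose out of reach is approached as far as the arm can. A call with a gripper value outside its range is refused whole. The fingers move at their own pace and stop on an object; FORCE is the grip in N (left out, the last holds). Time passes only in rows, so rows that repeat a pose let the fingers close. It gives the time, the measured TCP pose, the force and the opening at its end, in the units of the state.
- bot.sense(): the state, without advancing time (a new reading comes with each control period).
- optics.get_image(name): name is "scene" or "top" or "wrist"; returns a dict with "color" (384x512x3 uint8, red, green, blue), "mtx" (3x3 intrinsics, pixels), "origin" and "attitude" of the camera in the world; the wrist camera has in their place "tool_from_camera" (4x4, takes a point from camera to tool coordinates, whose origin is the TCP and whose axes are the flange's). Camera axes: x right, y down, z forward; pixel columns grow to the right and rows downward; lengths in m; the calibration is good to about 2 mm. A picture is of the moment at which its call begins: read the wrist's pose just before it. There is no depth.
- bot.close_job(): hands the job in, once; it reports no verdict.
The state is a dict: "t": time; "qpos": joint angles; "dq": joint speeds; "joint_torque": joint torques, N m; "tool_pos": TCP position; "tcp_rot": TCP orientation; "ft_force": force on the tool from outside, world axes, zero at the start; "torque": the same for the moment, N m; "finger_gap": opening from 0.0 (shut) to 1.0 (fully open).
Only numpy, scipy, OpenCV 4.12 (cv2) and the standard library are available. Lean on these libraries where they do the work, as an engineer would, in place of code of your own. Each camera call takes 0.05 s, during which the arm holds its last target. There are 200 camera calls.

## Working session

There is one attempt and no reset: what is moved stays moved. The work goes in short steps, Python scripts to look and compute and a shell command to move; the robot and the scene stay as the last step left them, time stands still between calls to the robot, and variables do not carry over. Pictures are saved under pics/ and viewed, about 8 in all and at most 12, crops included, and the job is handed in when it is done.

```bash
mkdir -p pics; cat > h.py <<'E'
import numpy as np, cv2
from plant import bot, optics
from scipy.spatial.transform import Rotation as R
np.set_printoptions(precision=4,suppress=True)
def rot(a):
    a=np.array(a); 
    return a if a.shape==(3,3) else (R.from_quat(a).as_matrix() if a.size==4 else R.from_euler('xyz',a,degrees=True).as_matrix())
def shot(name,save):
    s=bot.sense(); d=optics.get_image(name)
    if name=='wrist':
        T=np.eye(4);T[:3,:3]=rot(s['tcp_rot']);T[:3,3]=s['tool_pos'];T=T@np.array(d['tool_from_camera'])
        o,A=T[:3,3],T[:3,:3]
    else: o,A=np.array(d['origin']),rot(d['attitude'])
    np.savez('pics/'+save+'.npz',im=d['color'],K=np.array(d['mtx']),o=o,A=A)
    cv2.imwrite('pics/'+save+'.png',d['color'][:,:,::-1])
    return s
def ray(save,uv,z):
    d=np.load('pics/'+save+'.npz'); uv=np.atleast_2d(uv).astype(float)
    r=np.c_[uv,np.ones(len(uv))]@np.linalg.inv(d['K']).T@d['A'].T
    return d['o']+r*((z-d['o'][2])/r[:,2])[:,None]
def proj(save,P):
    d=np.load('pics/'+save+'.npz'); c=(np.atleast_2d(P)-d['o'])@d['A']@d['K'].T
    return c[:,:2]/c[:,2:]
E
python3 - <<'E'
from h import *
print(shot('top','top0')); shot('scene','sc0')
for n in('top0','sc0'):
    d=np.load(f'pics/{n}.npz');print(d['K'],d['o'],d['A'])
cv2.imwrite('pics/top0b.png',cv2.resize(cv2.imread('pics/top0.png'),(800,600),interpolation=cv2.INTER_CUBIC))
E
```

```text
{'t': 0.0, 'qpos': array([-74.4603,   7.1362,  94.6337,   0.0002,  78.3512,  -4.7323]), 'dq': array([ 0.0117,  0.108 , -0.1252, -0.0513, -0.0806,  0.0065]), 'joint_torque': array([ -0.0029, -42.3615, -36.5455,  -0.0001,   0.0071,   0.    ]), 'tool_pos': array([ 0.225 , -0.6092,  0.23  ]), 'tcp_rot': array([-179.8793,   -0.0102,   20.2719]), 'ft_force': array([0.8619, 0.329 , 0.1159]), 'torque': array([ 0.0216, -0.037 ,  0.02  ]), 'finger_gap': 0.999067065516017}
[[349.2415   0.     258.0537]
 [  0.     349.2415 191.8572]
 [  0.       0.       1.    ]] [ 0.4026 -0.0496  0.9722] [[ 0.0033 -0.983   0.1835]
 [-1.     -0.0044 -0.006 ]
 [ 0.0068 -0.1835 -0.983 ]]
[[387.6529   0.     257.0705]
 [  0.     387.6529 189.09  ]
 [  0.       0.       1.    ]] [ 0.8817 -0.5087  0.7184] [[ 0.8207  0.4324 -0.3735]
 [ 0.5713 -0.6343  0.5209]
 [-0.0117 -0.6409 -0.7675]]
```

View pics/top0b.png

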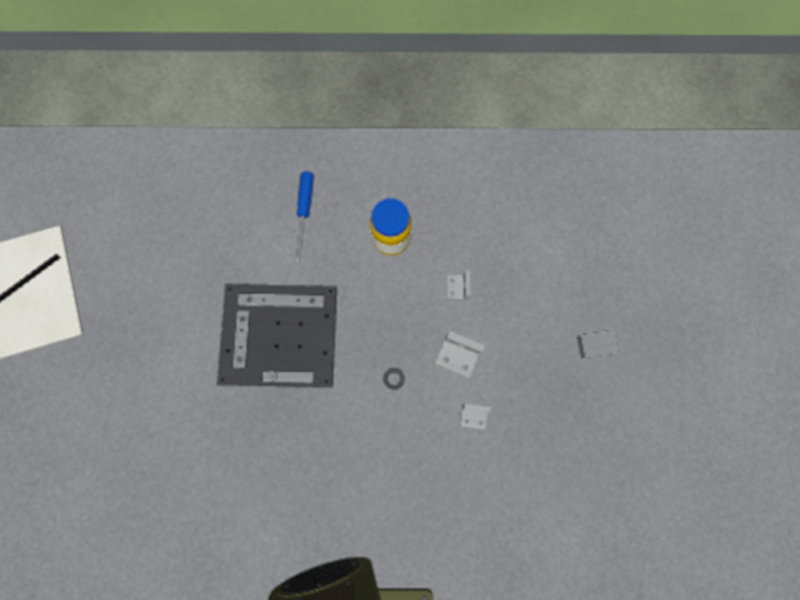

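View pics/sc0.png

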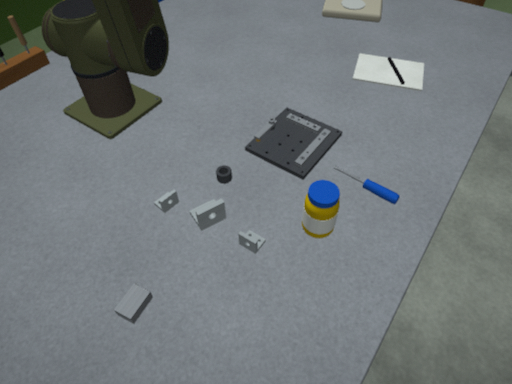

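Three L brackets in the 800x600 top view: (458,286), (460,354) and (475,416). The middle one is clearly the largest. The fixture is at (278,335), the bush at (394,378), the jar at (391,225), the driver at (303,215), and the block at (598,344). Next I'll measure and take a crop to confirm.

```bash
python3 - <<'E'
from h import *
im=np.load('pics/top0.npz')['im']
s=.64
for n,u,v,z in[('A',458,286,.0),('B',460,354,.012),('C',475,416,.0),('bush',394,378,.028),('jar',391,218,.12),('block',598,344,.025)]:
    print(n,ray('top0',[(u+.5)*s-.5,(v+.5)*s-.5],z))
g=cv2.cvtColor(im,cv2.COLOR_RGB2GRAY)
m=(g>165).astype(np.uint8); m[:160]=0
roi=np.zeros_like(m); roi[165:290,270:330]=1
cs,_=cv2.findContours(m*roi,cv2.RETR_EXTERNAL,cv2.CHAIN_APPROX_NONE)
for c in cs:
    if cv2.contourArea(c)>10:print('br',cv2.minAreaRect(c),cv2.contourArea(c))
# plate
m=(g<85).astype(np.uint8); roi=np.zeros_like(m); roi[170:260,130:225]=1
m=cv2.morphologyEx(m*roi,cv2.MORPH_CLOSE,np.ones((15,15)))
c=max(cv2.findContours(m,cv2.RETR_EXTERNAL,cv2.CHAIN_APPROX_NONE)[0],key=cv2.contourArea)
q=cv2.approxPolyDP(c,6,True)[:,0];print(q)
P=ray('top0',q,.015)[:,:2];print(P,np.linalg.norm(P-np.roll(P,-1,0),axis=1),cv2.minAreaRect(P.astype(np.float32)*1000))
cv2.imwrite('pics/crop0.png',cv2.resize(im[165:285,245:345,::-1],None,fx=5,fy=5,interpolation=cv2.INTER_CUBIC))
E
```

```text
A [[ 0.6106 -0.1548  0.    ]]
B [[ 0.4858 -0.1552  0.012 ]]
C [[ 0.3789 -0.181   0.    ]]
bush [[ 0.4429 -0.0396  0.028 ]]
jar [[ 0.698 -0.034  0.12 ]]
block [[ 0.503  -0.3948  0.025 ]]
br ((303.53076171875, 266.2538757324219), (15.752410888671875, 13.271716117858887), 7.125016689300537) 127.0
br ((291.9482727050781, 229.3793182373047), (22.840526580810547, 14.855627059936523), 21.801410675048828) 299.0
br ((297.8362121582031, 218.2155303955078), (22.45340347290039, 3.4139678478240967), 23.198591232299805) 52.5
br ((292.5, 183.5), (13.0, 5.0), 90.0) 51.0
[[145 182]
 [139 245]
 [212 246]
 [214 184]]
[[0.6079 0.2608]
 [0.4336 0.2661]
 [0.4316 0.0687]
 [0.6031 0.0678]] [0.1744 0.1974 0.1715 0.193 ] ((519.756591796875, 166.5283660888672), (197.36985778808594, 174.3397979736328), 89.42185974121094)
```

View pics/crop0.png

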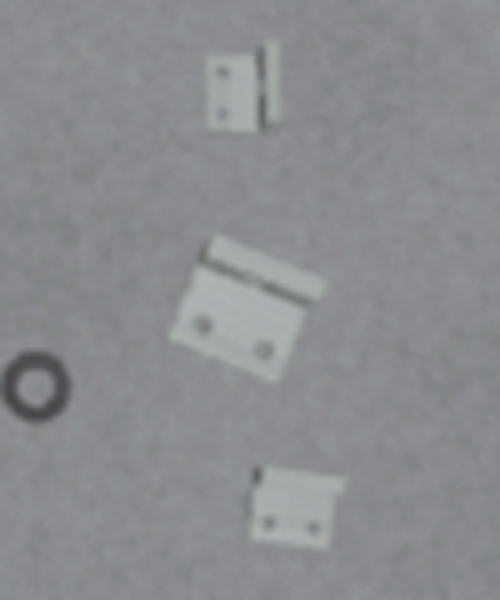

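The crop confirms it: the middle bracket (crop 250,310) is clearly the largest. Its web is up-right and its yaw is about -23°. The smaller ones are at crop (240,90) and (295,505). Moving above it now, with the jaws across the web.

```bash
cat >> h.py <<'E'
def rel(p,yaw,fromp=None,fromrot=None):
    s=bot.sense(); p0=np.array(s['tool_pos'] if fromp is None else fromp); A=rot(s['tcp_rot'] if fromrot is None else fromrot)
    B=R.from_euler('xyz',[180,0,yaw],degrees=True).as_matrix()
    return np.r_[R.from_matrix(A.T@B).as_rotvec(degrees=True),A.T@(np.array(p)-p0)*100]
E
python3 - <<'E'
from h import *
print(optics.get_image('wrist')['tool_from_camera'])
w=ray('top0',[297.8,218.2],.06);print(w)
print(rel([w[0,0],w[0,1],.23],67))
E
```

```text
[[-0.0001 -0.9577 -0.2878  0.0734]
 [ 1.      0.     -0.0005  0.0008]
 [ 0.0005 -0.2878  0.9577 -0.1424]
 [ 0.      0.      0.      1.    ]]
[[ 0.5031 -0.1596  0.06  ]]
[ -0.0884  -0.048  -46.7313  41.6592 -32.5479   0.0898]
```

```bash
python3 -m jog '[[[0,0,-46.7,41.7,-32.5,0,8.54],[0,0,-46.7,41.7,-32.5,0,8.54],[0,0,-46.7,41.7,-32.5,0,8.54],[0,0,-46.7,41.7,-32.5,0,8.54],[0,0,-46.7,41.7,-32.5,0,8.54],[0,0,-46.7,41.7,-32.5,0,8.54],[0,0,-46.7,41.7,-32.5,0,8.54],[0,0,-46.7,41.7,-32.5,0,8.54],[0,0,-46.7,41.7,-32.5,0,8.54],[0,0,-46.7,41.7,-32.5,0,8.54]]]' 20
python3 -m jog '[[[0,0,0,8,-6,0,8.54],[0,0,0,0,0,0,8.54],[0,0,0,0,0,0,8.54]]]'
python3 - <<'E'
from h import *
s=shot('wrist','w1');print(s['t'],s['tool_pos'],s['tcp_rot'],s['qpos'])
print(rel([.5031,-.1596,.23],67))
E
```

```text
t: 1.15
tool_pos: [0.4892, -0.1828, 0.2312]
tcp_rot: [180.0, 0.0, 67.0]
ft_force: [0.1, 0.2, 0.6]
finger_gap: 0.999
t: 1.45
tool_pos: [0.4892, -0.1841, 0.2306]
tcp_rot: [-180.0, 0.1, 67.2]
ft_force: [-0.1, 0.5, -0.6]
finger_gap: 1.0
1.45 [ 0.4892 -0.1841  0.2306] [-179.9923    0.0871   67.1897] [-26.4597  -9.2047 110.6981  -0.0892  78.5088  -3.6316]
[-0.045   0.0115  0.0431  2.8198  0.3549  0.0842]
```

View pics/w1.png

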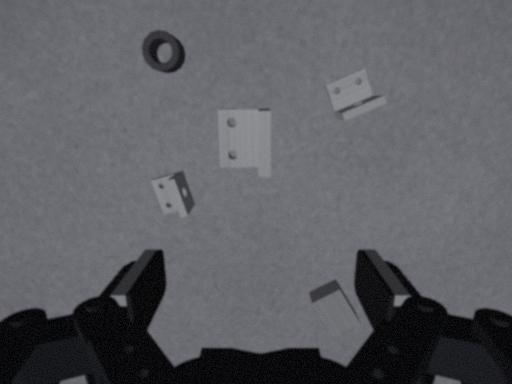

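The wrist view shows the bracket nearly square in the image: foot at u 218–258, web top strip at u 259–271, v 110–177. Next I'll measure the edges.

```bash
python3 - <<'E'
from h import *
im=np.load('pics/w1.npz')['im']; g=cv2.GaussianBlur(cv2.cvtColor(im,cv2.COLOR_RGB2GRAY),(3,3),0).astype(float)
print(g[140,212:280].astype(int)); print(g[174,212:280].astype(int)); print(g[100:185,265].astype(int)); print(g[100:185,240].astype(int))
def edge(a,x0): # subpixel strongest gradient
    d=np.abs(np.diff(a)); i=d.argmax(); i0=max(i-2,0); w=d[i0:i+3]; return x0+i0+.5+(w*np.arange(len(w))).sum()/w.sum()
L=[];Rr=[];vs=np.arange(116,164)
for v in vs: L.append(edge(g[v,211:226],211)); Rr.append(edge(g[v,264:280],264))
for E,n,z in((L,'footfront',.012),(Rr,'webback',.06)):
    p=np.polyfit(vs,E,1); r=np.abs(np.polyval(p,vs)-E); k=r<1; p=np.polyfit(vs[k],np.array(E)[k],1)
    P=ray('w1',[[np.polyval(p,v),v] for v in(116,164)],z); d=P[1]-P[0]; print(n,p,k.sum(),P,np.degrees(np.arctan2(d[1],d[0])))
T=np.median([edge(g[100:122,u],100) for u in range(262,269)]);B=np.median([edge(g[168:185,u],168) for u in range(262,269)])
fT=np.median([edge(g[100:122,u],100) for u in range(222,250)]);fB=np.median([edge(g[160:178,u],160) for u in range(222,250)])
print(T,B,fT,fB)
P=ray('w1',[[265.5,T],[265.5,B]],.06);print(P,np.linalg.norm(P[1]-P[0]))
Q=ray('w1',[[235,fT],[235,fB]],.012);print(Q,np.linalg.norm(Q[1]-Q[0]))
E
```

```text
[115 115 115 116 118 119 124 130 136 137 136 136 135 135 134 132 132 135
 136 138 139 139 138 138 139 140 139 139 139 140 140 140 140 140 140 141
 141 141 139 137 137 138 140 141 142 141 139 138 137 137 136 136 137 137
 137 138 138 135 129 121 116 113 112 112 113 116 117 118]
[115 115 115 114 114 114 114 113 112 112 113 112 111 111 111 111 111 111
 112 114 116 117 117 117 116 117 117 116 117 117 116 115 114 113 113 111
 111 112 112 112 111 111 113 113 113 117 124 130 134 134 133 134 135 136
 135 135 135 133 128 122 119 117 116 115 116 116 116 116]
[110 109 109 110 111 110 108 102  89  82  94 117 132 137 138 138 136 136
 135 136 137 137 137 137 137 137 137 137 137 136 136 136 136 137 136 137
 138 138 137 137 137 137 136 136 136 136 136 136 137 136 135 135 136 135
 136 136 135 134 134 134 135 135 134 134 135 136 135 134 134 136 135 135
 135 136 136 133 129 123 119 116 114 113 113 113 112]
[109 109 109 110 111 112 113 115 119 127 136 141 142 142 141 141 141 141
 142 141 140 140 140 141 141 140 141 141 141 140 139 139 140 140 139 138
 139 138 138 139 139 138 138 138 138 139 139 138 137 138 138 137 138 138
 138 138 138 137 137 138 138 137 137 137 137 136 133 127 121 116 114 113
 114 115 117 119 119 118 117 115 113 111 111 111 111]
footfront [  0.0368 213.3118] 48 [[ 0.4678 -0.1176  0.012 ]
 [ 0.4472 -0.1665  0.012 ]] -112.81748287171519
webback [  0.0033 269.856 ] 48 [[ 0.5203 -0.1368  0.06  ]
 [ 0.503  -0.1795  0.06  ]] -112.08880263830999
110.48360655737704 176.6904761904762 109.38415948275862 166.87412587412587
[[ 0.5181 -0.1304  0.06  ]
 [ 0.4936 -0.1895  0.06  ]] 0.06392042959035059
[[ 0.4881 -0.1186  0.012 ]
 [ 0.4622 -0.1765  0.012 ]] 0.06340699822510522
```

Edge lengths of 63.9 and 63.4 mm against 64 confirm it is the large bracket. The web centre from the back edge is (.5048,-.1591) and from the foot front (.5045,-.1592), so they agree. Yaw is -22.5°. Descending with a 4 cm opening.

```bash
python3 -m jog '[[[0,0,-0.4,2.9,0.46,0,4],[0,0,-0.4,2.9,0.46,4,4],[0,0,-0.4,2.9,0.46,8,4],[0,0,-0.4,2.9,0.46,12,4],[0,0,-0.4,2.9,0.46,14,4],[0,0,-0.4,2.9,0.46,14,4],[0,0,-0.4,2.9,0.46,14,4],[0,0,-0.4,2.9,0.46,14,4]]]'
python3 - <<'E'
from h import *
s=bot.sense();print(s['tool_pos'],s['tcp_rot'],s['ft_force'],s['finger_gap']);print(rel([.5047,-.1592,.023],67.5))
E
```

```text
t: 2.3
tool_pos: [0.5055, -0.1607, 0.0935]
tcp_rot: [179.8, -0.0, 67.3]
ft_force: [0.0, -0.4, 0.4]
finger_gap: 0.466
[ 0.5055 -0.1607  0.0935] [179.793   -0.0014  67.3364] [ 0.0261 -0.4135  0.4318] 0.466346086471213
[ 0.207  -0.0011 -0.1636  0.1071 -0.1604  7.0544]
```

```bash
python3 -m jog '[[[0,0,0,0.1,-0.1,2,4],[0,0,0,0.1,-0.1,4,4],[0,0,0,0.1,-0.1,5.5,4],[0,0,0,0.1,-0.1,6.5,4],[0,0,0,0.1,-0.1,7,4],[0,0,0,0.1,-0.1,7,4],[0,0,0,0.1,-0.1,7,4]]]'
python3 -m jog '[[[0,0,0,0,0,0,2],[0,0,0,0,0,0,1.6],[0,0,0,0,0,0,1.2],[0,0,0,0,0,0,0.8],[0,0,0,0,0,0,0.8],[0,0,0,0,0,0,0.8],[0,0,0,0,0,0,0.6],[0,0,0,0,0,0,0.6],[0,0,0,0,0,0,0.6],[0,0,0,0,0,0,0.6]]]' 30
```

```text
t: 3.0
tool_pos: [0.5043, -0.1589, 0.0221]
tcp_rot: [179.9, 0.0, 67.4]
ft_force: [-0.5, -0.5, 0.4]
finger_gap: 0.47
t: 4.0
tool_pos: [0.5042, -0.1588, 0.022]
tcp_rot: [179.9, 0.0, 67.4]
ft_force: [0.1, 0.6, 5.7]
finger_gap: 0.136
```

```bash
python3 -m jog '[[[0,0,0,0,0,-2,0.6],[0,0,0,0,0,-6,0.6],[0,0,0,0,0,-11,0.6],[0,0,0,0,0,-16,0.6],[0,0,0,0,0,-20,0.6],[0,0,0,0,0,-20,0.6]]]' 40
python3 - <<'E'
from h import *
s=bot.sense();print(s['tool_pos'],s['tcp_rot'],s['ft_force'],s['finger_gap']);print(rel([.52,.045,.22],90))
E
```

```text
t: 4.6
tool_pos: [0.5064, -0.1597, 0.2279]
tcp_rot: [179.4, 0.0, 67.4]
ft_force: [0.6, -0.6, -2.3]
finger_gap: 0.135
[ 0.5064 -0.1597  0.2279] [179.3662   0.0056  67.3738] [ 0.5963 -0.6368 -2.2812] 0.13457081132482113
[  0.6244   0.1307 -22.6259  19.4188  -6.6285   0.7182]
```

Bracket held (weight -2.3 N, opening 11.5 mm). Moving to look at the fixture.

```bash
python3 -m jog '[[[0,0,-4,3,-1,0,0.6],[0,0,-10,7,-2.5,0,0.6],[0,0,-16,11,-4,0,0.6],[0,0,-20,15,-5.5,0,0.6],[0,0,-22.6,19.4,-6.6,0,0.6],[0,0,-22.6,19.4,-6.6,0,0.6],[0,0,-22.6,19.4,-6.6,0,0.6],[0,0,-22.6,19.4,-6.6,0,0.6],[0,0,-22.6,19.4,-6.6,0,0.6]]]'
python3 - <<'E'
from h import *
s=shot('wrist','w2');print(s['t'],s['tool_pos'],s['tcp_rot'])
c=cv2.imread('pics/w2.png');cv2.imwrite('pics/w2b.png',cv2.resize(c,(800,600),interpolation=cv2.INTER_CUBIC))
E
```

```text
t: 5.5
tool_pos: [0.517, 0.0447, 0.2204]
tcp_rot: [-179.9, 0.0, 89.9]
ft_force: [-0.3, -0.5, -1.9]
finger_gap: 0.137
5.5 [0.517  0.0447 0.2204] [-179.9139    0.0139   89.856 ]
```

View pics/w2b.png

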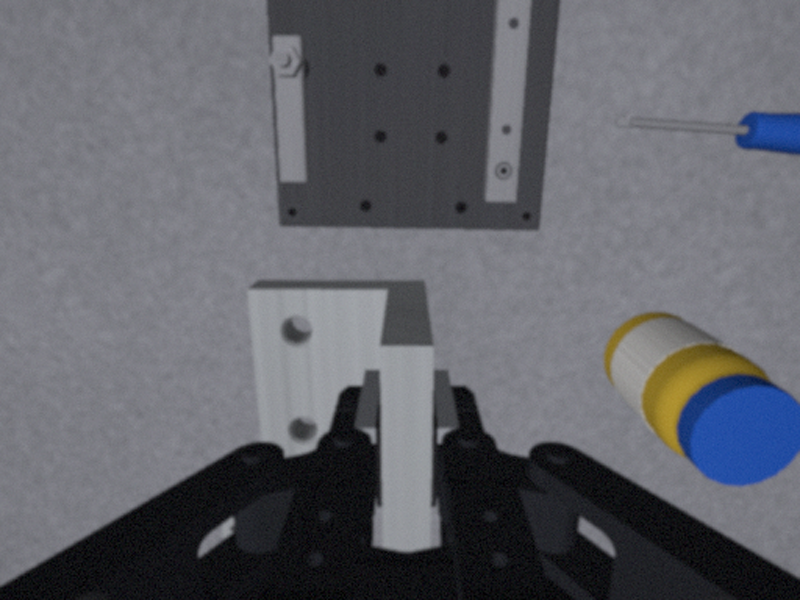

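The bracket is well held. The back fence's inner edge is visible (u 485–497, v 0–200 in the 800-wide view), as is the plate's near edge (v≈228). The side fence is still out of view, so I'll move 7 cm further for one shot that includes it.

```bash
python3 -m jog '[[[0,0,0,3,0,0,0.6],[0,0,0,6,0,0,0.6],[0,0,0,8,0,0,0.6],[0,0,0,8,0,0,0.6],[0,0,0,8,0,0,0.6],[0,0,0,8,0,0,0.6]]]'
python3 - <<'E'
from h import *
s=shot('wrist','w3');print(s['t'],s['tool_pos'],s['tcp_rot'])
c=cv2.imread('pics/w3.png');cv2.imwrite('pics/w3b.png',cv2.resize(c,(800,600),interpolation=cv2.INTER_CUBIC))
E
```

```text
t: 6.15
tool_pos: [0.5175, 0.1248, 0.2213]
tcp_rot: [-180.0, 0.0, 89.9]
ft_force: [0.6, -0.4, -1.6]
finger_gap: 0.138
6.15 [0.5175 0.1248 0.2213] [-179.995     0.0222   89.8872]
```

View pics/w3b.png

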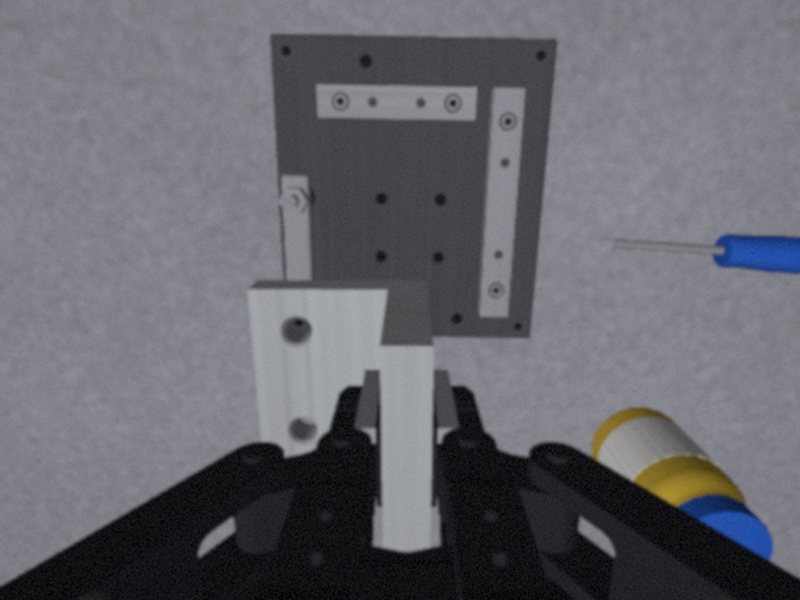

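```bash
python3 - <<'E'
from h import *
im=np.load('pics/w3.npz')['im']; g=cv2.cvtColor(im,cv2.COLOR_RGB2GRAY)
k=.64
print(g[56:82,int(260)].tolist()); print(g[140,300:340].tolist())
m=(g>100).astype(np.uint8)
for n,(x0,y0,x1,y1) in dict(back=(302,52,342,206),side=(198,48,308,82)).items():
    mm=np.zeros_like(m); mm[y0:y1,x0:x1]=m[y0:y1,x0:x1]; mm=cv2.morphologyEx(mm,cv2.MORPH_CLOSE,np.ones((9,9)))
    c=max(cv2.findContours(mm,cv2.RETR_EXTERNAL,cv2.CHAIN_APPROX_NONE)[0],key=cv2.contourArea)
    P=ray('w3',c[:,0],.027)[:,:2]*1000; r=cv2.minAreaRect(P.astype(np.float32)); print(n,r,'\n',cv2.boxPoints(r))
E
```

```text
[140, 146, 145, 141, 139, 137, 143, 144, 143, 147, 145, 145, 140, 141, 142, 144, 140, 140, 138, 127, 105, 82, 65, 75, 71, 71]
[67, 65, 71, 65, 68, 67, 69, 69, 73, 88, 107, 127, 139, 140, 137, 141, 138, 139, 138, 139, 143, 142, 142, 137, 139, 137, 142, 135, 132, 110, 85, 74, 71, 69, 71, 70, 72, 70, 70, 66]
back ((580.0372314453125, 161.23638916015625), (148.53018188476562, 20.97636604309082), 88.92395782470703) 
 [[568.1562  87.1814]
 [589.1289  86.7874]
 [591.9182 235.2914]
 [570.9456 235.6853]]
side ((511.8128967285156, 227.33921813964844), (20.10898780822754, 99.89922332763672), 88.91222381591797) 
 [[461.6814 218.2348]
 [561.5626 216.3383]
 [561.9444 236.4436]
 [462.0632 238.3402]]
```

Fence tops measure 148.5×21 and 99.9×20 mm against 150×20 and 100×20. The fixture comes out at (.5204,.1673) with yaw -1.1°, and both fences agree to 0.5 mm. The set-down TCP target is (.5464,.1668) at yaw 88.9.

```bash
python3 -m jog '[[[0,0,1,2,1.5,0,0.6],[0,0,1,4.2,2.9,3,0.6],[0,0,1,4.2,2.9,7,0.6],[0,0,1,4.2,2.9,11,0.6],[0,0,1,4.2,2.9,14.5,0.6],[0,0,1,4.2,2.9,16.5,0.6],[0,0,1,4.2,2.9,17,0.6],[0,0,1,4.2,2.9,17,0.6],[0,0,1,4.2,2.9,17,0.6]]]'
python3 - <<'E'
from h import *
s=shot('scene','sc1');print(s['t'],s['tool_pos'],s['tcp_rot'],s['ft_force'],s['torque']);print(rel([.5464,.1668,.037],88.9))
E
```

```text
t: 7.1
tool_pos: [0.5479, 0.1677, 0.0531]
tcp_rot: [179.8, -0.0, 88.9]
ft_force: [0.2, 0.7, -1.5]
finger_gap: 0.136
7.1 [0.5479 0.1677 0.0531] [179.8351  -0.0362  88.9336] [ 0.2154  0.6668 -1.5099] [-0.0153 -0.056  -0.0116]
[ 0.212  -0.0466  0.0456 -0.1162 -0.1781  1.652 ]
```

Descend in small steps, watching the force.

```bash
python3 -m jog '[[[0,0,0,-0.1,-0.1,0.4,0.6],[0,0,0,-0.1,-0.1,0.8,0.6],[0,0,0,-0.1,-0.1,1.1,0.6],[0,0,0,-0.1,-0.1,1.3,0.6],[0,0,0,-0.1,-0.1,1.3,0.6]]]'
python3 -m jog '[[[0,0,0,0,0,0.05,0.6],[0,0,0,0,0,0.1,0.6],[0,0,0,0,0,0.1,0.6]]]'
python3 -m jog '[[[0,0,0,0,0,0.05,0.6],[0,0,0,0,0,0.1,0.6],[0,0,0,0,0,0.1,0.6]]]'
```

```text
t: 7.65
tool_pos: [0.545, 0.1668, 0.0378]
tcp_rot: [-179.9, 0.0, 89.0]
ft_force: [-1.4, -0.2, -2.8]
finger_gap: 0.134
t: 7.95
tool_pos: [0.5455, 0.1669, 0.0374]
tcp_rot: [180.0, -0.0, 89.0]
ft_force: [0.5, 0.4, -2.3]
finger_gap: 0.131
t: 8.25
tool_pos: [0.5458, 0.167, 0.037]
tcp_rot: [180.0, -0.0, 89.0]
ft_force: [-1.7, 0.4, 2.3]
finger_gap: 0.136
```

```bash
python3 -m jog '[[[0,0,0,0,0,0.02,0.6],[0,0,0,0,0,0.04,0.6],[0,0,0,0,0,0.04,0.6]]]'
python3 -m jog '[[[0,0,0,0,0,0,0.6],[0,0,0,0,0,0,0.6]]]'
```

```text
t: 8.55
tool_pos: [0.5461, 0.167, 0.037]
tcp_rot: [179.9, -0.0, 89.0]
ft_force: [-2.1, -0.3, 5.4]
finger_gap: 0.134
t: 8.75
tool_pos: [0.5461, 0.167, 0.037]
tcp_rot: [179.9, -0.0, 89.0]
ft_force: [-2.5, -0.0, 4.9]
finger_gap: 0.138
```

Set down: about 7 N on the plate and z steady. Now sliding toward the corner, about 18 mm of gap on each side.

```bash
python3 -m jog '[[[0,0,0,0.2,0.2,0,0.6],[0,0,0,0.5,0.5,0,0.6],[0,0,0,0.8,0.8,0,0.6],[0,0,0,1.1,1.1,0,0.6],[0,0,0,1.4,1.4,0,0.6],[0,0,0,1.4,1.4,0,0.6],[0,0,0,1.4,1.4,0,0.6]]]'
python3 - <<'E'
from h import *
s=bot.sense();print(s['tool_pos'],s['tcp_rot'],s['ft_force'],s['torque']);print(rel([.5204+.044+.0003,.1673+.018-.0008,.037],88.9))
E
```

```text
t: 9.45
tool_pos: [0.561, 0.181, 0.0371]
tcp_rot: [179.8, -0.1, 89.0]
ft_force: [1.3, 1.6, 4.9]
finger_gap: 0.137
[0.561  0.181  0.0371] [179.8246  -0.0535  88.9728] [1.2748 1.5827 4.9494] [-0.0443 -0.0366 -0.0239]
[ 0.1754 -0.0536  0.0727  0.3568  0.3618  0.0099]
```

Gap is about 3.6 mm each way. Approach the back fence (tool y) first.

```bash
for i in 1; do :; done
python3 -m jog '[[[0,0,0,0,0.1,0,0.6],[0,0,0,0,0.2,0,0.6],[0,0,0,0,0.25,0,0.6],[0,0,0,0,0.25,0,0.6]]]'
python3 -m jog '[[[0,0,0,0,0.04,0,0.6],[0,0,0,0,0.08,0,0.6],[0,0,0,0,0.08,0,0.6]]]'
python3 -m jog '[[[0,0,0,0,0.04,0,0.6],[0,0,0,0,0.06,0,0.6],[0,0,0,0,0.06,0,0.6]]]'
```

```text
t: 9.85
tool_pos: [0.5625, 0.1808, 0.037]
tcp_rot: [180.0, -0.0, 89.0]
ft_force: [-1.3, -0.1, 8.1]
finger_gap: 0.134
t: 10.15
tool_pos: [0.5633, 0.1807, 0.037]
tcp_rot: [180.0, -0.0, 89.0]
ft_force: [-1.6, 1.1, 8.1]
finger_gap: 0.132
t: 10.45
tool_pos: [0.5638, 0.1807, 0.037]
tcp_rot: [180.0, -0.0, 89.0]
ft_force: [-1.6, -0.5, 7.5]
finger_gap: 0.136
```

```bash

python3 -m jog '[[[0,0,0,0,0.03,0,0.6],[0,0,0,0,0.06,0,0.6],[0,0,0,0,0.06,0,0.6]]]'
python3 -m jog '[[[0,0,0,0,0.03,0,0.6],[0,0,0,0,0.06,0,0.6],[0,0,0,0,0.06,0,0.6]]]'
```

```text
t: 10.75
tool_pos: [0.5644, 0.1807, 0.037]
tcp_rot: [180.0, -0.0, 89.0]
ft_force: [-1.4, 0.4, 8.2]
finger_gap: 0.136
t: 11.05
tool_pos: [0.5647, 0.1806, 0.037]
tcp_rot: [-180.0, -0.0, 89.0]
ft_force: [-3.2, 0.2, 8.7]
finger_gap: 0.13
```

```bash

python3 -m jog '[[[0,0,0,0,0.03,0,0.6],[0,0,0,0,0.06,0,0.6],[0,0,0,0,0.06,0,0.6]]]'
python3 -m jog '[[[0,0,0,0.08,0,0,0.6],[0,0,0,0.16,0,0,0.6],[0,0,0,0.22,0,0,0.6],[0,0,0,0.22,0,0,0.6]]]'
```

```text
t: 11.35
tool_pos: [0.5648, 0.1807, 0.037]
tcp_rot: [-179.9, -0.0, 89.0]
ft_force: [-5.5, 0.4, 10.6]
finger_gap: 0.135
t: 11.75
tool_pos: [0.5648, 0.1819, 0.037]
tcp_rot: [-179.9, 0.1, 89.0]
ft_force: [-5.1, -4.1, 10.9]
finger_gap: 0.138
```

```bash

python3 -m jog '[[[0,0,0,0.06,0,0,0.6],[0,0,0,0.12,0,0,0.6],[0,0,0,0.12,0,0,0.6]]]'
python3 -m jog '[[[0,0,0,0.05,0,0,0.6],[0,0,0,0.1,0,0,0.6],[0,0,0,0.1,0,0,0.6]]]'
```

```text
t: 12.05
tool_pos: [0.5648, 0.1831, 0.037]
tcp_rot: [-179.9, 0.1, 89.0]
ft_force: [-5.2, -3.5, 11.0]
finger_gap: 0.133
t: 12.35
tool_pos: [0.5649, 0.184, 0.037]
tcp_rot: [-179.9, 0.1, 89.0]
ft_force: [-5.2, -3.6, 10.5]
finger_gap: 0.135
```

```bash

python3 -m jog '[[[0,0,0,0.03,0,0,0.6],[0,0,0,0.06,0,0,0.6],[0,0,0,0.06,0,0,0.6]]]'
python3 -m jog '[[[0,0,0,0.03,0,0,0.6],[0,0,0,0.06,0,0,0.6],[0,0,0,0.06,0,0,0.6]]]'
```

```text
t: 12.65
tool_pos: [0.5649, 0.1846, 0.0369]
tcp_rot: [-179.9, 0.1, 89.0]
ft_force: [-5.0, -4.1, 11.7]
finger_gap: 0.135
t: 12.95
tool_pos: [0.5649, 0.1848, 0.037]
tcp_rot: [-179.9, 0.1, 89.0]
ft_force: [-4.6, -5.9, 11.7]
finger_gap: 0.138
```

```bash

python3 -m jog '[[[0,0,0,0.04,0.03,0,0.6],[0,0,0,0.08,0.06,0,0.6],[0,0,0,0.08,0.06,0,0.6]]]'
python3 -m jog '[[[0,0,0,0.04,0.03,0,0.6],[0,0,0,0.08,0.06,0,0.6],[0,0,0,0.08,0.06,0,0.6]]]'
```

```text
t: 13.25
tool_pos: [0.5649, 0.1848, 0.037]
tcp_rot: [-179.8, 0.2, 89.0]
ft_force: [-7.8, -8.5, 13.5]
finger_gap: 0.135
t: 13.55
tool_pos: [0.565, 0.1849, 0.037]
tcp_rot: [-179.7, 0.3, 89.0]
ft_force: [-9.9, -11.1, 15.7]
finger_gap: 0.132
```

Firm on both (world x -9.9 N, y -11.1 N; friction at most 4.5 N). One look to check the seat.

```bash
python3 -m jog '[[[0,0,0,0.03,0.03,0,0.6],[0,0,0,0.03,0.03,0,0.6],[0,0,0,0.03,0.03,0,0.6],[0,0,0,0.03,0.03,0,0.6],[0,0,0,0.03,0.03,0,0.6]]]'
python3 - <<'E'
from h import *
s=shot('wrist','w4');print(s['t'],s['tool_pos'],s['tcp_rot'],s['ft_force'],s['torque'],s['dq'])
shot('scene','sc2')
a=cv2.imread('pics/w4.png');b=cv2.imread('pics/sc2.png')[90:210,220:380]
a=cv2.resize(a[0:300,100:450],(525,450),interpolation=cv2.INTER_CUBIC); b=cv2.resize(b,(275,206),interpolation=cv2.INTER_CUBIC)
o=np.zeros((450,800,3),np.uint8);o[:,:525]=a;o[:206,525:]=b;cv2.imwrite('pics/fin.png',o)
E
```

```text
t: 14.05
tool_pos: [0.565, 0.1849, 0.037]
tcp_rot: [-179.6, 0.4, 89.0]
ft_force: [-11.2, -12.4, 18.3]
finger_gap: 0.138
14.05 [0.565  0.1849 0.037 ] [-179.6399    0.3585   89.007 ] [-11.1616 -12.3954  18.3473] [-1.8649  1.9177  0.0053] [-0.0969  0.0282  0.045  -0.0556 -0.0026 -0.0289]
```

View pics/fin.png

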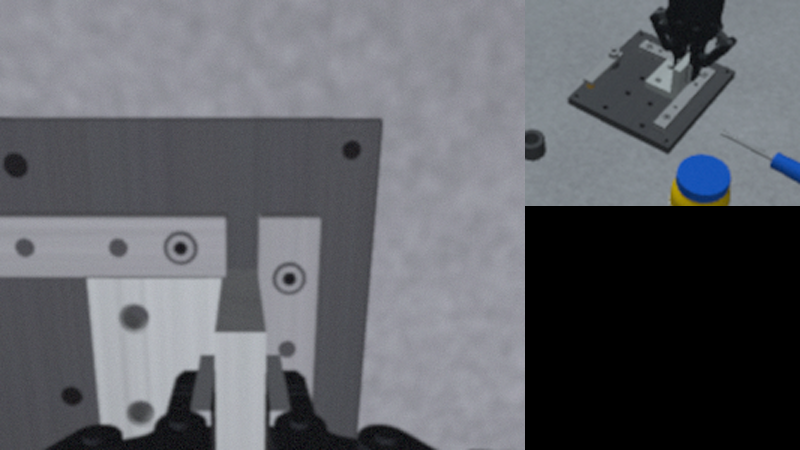

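The picture shows the foot's side flush along the side fence (crop v≈277) and the web's back flush with the back fence (u≈260). The arm is at rest, so I'm handing in.

```bash
python3 -c "
from plant import bot
print(bot.close_job()); s=bot.sense(); print(s['t'],s['tool_pos'],s['ft_force'],s['finger_gap'])"
```

```text
the job is handed in; nothing more can be done
None
the job is handed in; nothing more can be done
```

The largest bracket is seated in the corner against both fences and still gripped at a 40 N setting. I handed the job in at about 14 s; no verdict was reported.

**What I did:** I picked the bracket up by its web and set it down on the plate about 18 mm clear of both fences, with about 7 N on the plate. I then slid it against the back fence and after that against the side fence.

**Last checks before hand-in:**
- **Position:** contact with the back fence began where the camera measurement predicted, and with the side fence within about 0.5 mm of it. The last picture shows the bracket flush with both.
- **Force on the fences:** the wrist read about 11 N toward the back fence and 12 N toward the side fence. Taking off up to about 5 N of friction with the plate still leaves roughly 6 N or more on each, and well under the 30 N limit.
- **Force on the plate:** about 20 N. It had risen from about 7 N as I pushed sideways, but stays well under the 80 N limit.
- **Squareness and tilt:** the gripper's yaw was 89.0° against a target of 88.9°, and it was tilted about 0.4–0.5°. I did not measure the bracket's own squareness and tilt separately.
- **Rest and bystanders:** the arm was still. The driver, jar and bush looked undisturbed in the last scene crop. The block was outside that crop, but the arm never worked near it.

No check failed or disagreed. The wrist's position readings scattered by about 1 mm during the moves.

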